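# Clear the gluing jig and close it gently on a dowelled glue-up

## Robot

A 6-joint arm with a two-finger parallel gripper is mounted at the origin on the work surface. World frame = base frame: x ahead of the robot, y to its left, z up, the work surface at z = 0. Lengths are in mm, angles in rad, forces in N, time in s.
With the tool pointing down it reaches from about 350 to 775 mm from the base axis. Payload 7.3 kg.
Tool frame: the origin (TCP) lies on the front face of the gripper's body, between the roots of the fingers; the fingertips stand 66 mm ahead of it and the grasp point (between the pads) lies 47 mm ahead of it (bot.tip_extent is the distance from the TCP to the fingertips, in mm); z points along the fingers, y is the line along which they close (so a half turn about z gives the same grasp; the last joint's range is limited). The gripper opens to 92 mm and grips with 3 to 60 N. Pads are 19 mm wide; open, the fingers measure 130 mm over their backs; the gripper's body (75 mm by 190 mm) begins 47 mm behind the grasp point.
Start: joints at [-1.398, 0.342, 1.524, -0, 1.275, -0.146], TCP at [164.571, -498.553, 292.241] pointing down, gripper open.
Joint ranges: [-2.53, 2.53], [-0.77, 2.02], [0.04, 2.7], [-1, 4.14], [0.28, 2.66], [-3.11, 3.11]. Speed limits (rad/s): [2.57, 2.57, 3.14, 3.14, 3.14, 3.14].

## Interface

Orientations are given as [roll, pitch, yaw] about the fixed x, y, z axes, in that order (R = Rz(yaw) Ry(pitch) Rx(roll)).
In Python, from plant import readout, viewer, order, bot gives the robot as it stands.
- The arm moves only by the shell command python3 -m creep 'ROWS'. ROWS is text: rows parted by semicolons, each of 7 numbers parted by spaces: the shift along the world's x, y, z in m, then the turn, a rotation vector about the world's x, y, z in rad, then the opening in per cent of the stroke, from 0 (shut) to 100 (fully open). A call has 1 to 8 rows; each row shifts and turns the commanded pose from where the row before left it; what a row does not reach is not made up. A row lasts 1/12 s, in which the tool goes at most 41.7 mm and 7.16 degrees, less where a joint would pass 70% of its speed; a pose out of reach is approached as far as the arm can. A call is refused whole if a number of a shift passes 0.0417 or a number of a turn 0.125, either way. A call with a gripper value outside its range is refused whole. The fingers move at their own pace and stop on an object; the grip force is fixed at half the most. Time passes only in rows, so rows that do not move let the fingers close. It gives the time, the measured TCP pose, the force, the opening and the grip force at its end, in the units of the state.
- readout.get_obs(): the state, without advancing time (a new reading comes with each control period).
- viewer.capture(name): name is "side" or "top" or "wrist"; returns the picture (400x640x3 uint8, red, green, blue); there is no depth.
- viewer.camera_info(name): a dict with "fx", "fy", "cx", "cy" (pixels), "D" ([k1, k2, p1, p2, k3] as OpenCV has them; the pictures are not rectified), "origin" and "rotation" of the camera in the world. Camera axes: x right, y up, looking along -z (the intrinsics and any distortion apply to the point x, -y, -z); pixel columns grow to the right and rows downward; lengths in mm; the calibration is good to about 2 mm. A picture is of the moment at which its call begins: read the wrist's pose just before it. camera_info takes no time and is no camera call; for the wrist camera it gives the pose at the moment of the call.
- order.close_job(): hands the job in; it is judged then, once.
The state is a dict: "time": time; "joint_positions": joint angles; "dq": joint speeds; "tau": joint torques, N m; "tool_pos": TCP position; "tcp_rot": TCP orientation; "contact_force": force on the tool from outside, world axes, zero at the start; "moment": the same for the moment, N m; "grip_width": finger opening in mm; "finger_force": force on a finger pad.
Only numpy, scipy, OpenCV 4.12 (cv2) and the standard library are available. Lean on these libraries where they do the work, as an engineer would, in place of code of your own. Each camera call takes 0.05 s, during which the arm holds its last target. There are 200 camera calls.

## Task

Clear the two loose wood offcuts off the gluing jig and drop them into the bucket. Then push the jig's jaw along so that it squares the two-strip glue-up against the fence, shuts the open glue joint and takes the slack fence back to its hard stop, and hold it there for two seconds with a light steady push of about 10 N on the wood, never squeezing it with more than 20 N. Leave the jaw snug against the closed glue-up, and do not disturb the glue bottle, the screwdriver or the tin.

Things in the scene. Friction and masses are not known exactly. Their poses are not given: they have to be found in the camera images.
- jig: Fixed plywood jig: bed 180 wide, 18 mm thick, from x = -170 to +190 mm; origin at bench level, mid-width. x: clamping direction, jaw to fence; z up. Across the +x end a dark wood fence (30 thick, 160 long, 30 high), its inner face from x = +135 to +160; its bolts are slack: it drags back at 4 N, by 2 to 12 mm, to a hard stop between +147 and +162 mm, not measured or seen, only felt.
- jaw: Dark wood jaw across the bed, sliding along the jig's x axis with about 2 N of friction, stays where it is left; 28 mm thick in x, 120 mm long in y, 30 mm high above the bed, with a pale wood grip block on top (20 in x, 50 in y, from 30 to 58 mm above the bed, centred on the jaw's thickness). Origin: middle of its front (clamping) face at bed level; its body extends 28 mm to -x. Axes as the jig's.
- jaw_face (a point): Point on the middle of the jaw's front (clamping) face, 11 mm above the bed.
- jaw_back (a point): Point on the middle of the jaw's back face, 16 mm above the bed: push here towards the fence (or pinch the grip block).
- strip_front: The glue-up: two pale wood strips, each 40 (x) x 110 (y) x 22 mm high, held edge to edge by two dowels, lying loose on the bed between jaw and fence, a little askew. This is the front strip, nearer the fence. Origin: bottom of the middle of its edge facing the fence; its x axis points to the fence; wood extends 40 mm to -x, then the joint gap, then the back strip. 160 g in all.
- strip_back (a joint): Open gap of the glue joint between the two strips, m: 0 is shut, up to 0.010 open. The dowels are stiff: about 2 N of push to close it, so the strips first slide as one piece.
- front_edge (a point): Middle of the front strip's edge that must lie flush on the fence, 11 mm above the bed. x axis points to the fence.
- back_edge (a point): Middle of the back strip's edge that the jaw presses on, 11 mm above the bed.
- offcut_block: Pale wood offcut, plain block 34 (x) x 28 (y) x 25 mm high, loose on the bed, on either side of the glue-up. Origin: centre of its underside. Grasp across its 28 mm. 30 g.
- offcut_step: Pale wood stepped offcut 34 (x) x 28 (y) mm, 16 mm high with its -x half 30 mm high, loose on the bed on the other side of the glue-up. Origin: centre of its underside. Grasp across its 28 mm. 30 g.
- bucket: Small round yellow plastic bucket for offcuts, standing fixed on the bench, outer diameter 180 mm at the rim and 144 mm at the bottom, 100 mm high, wall 4 mm, floor 5 mm. Origin: centre of its underside.
- glue: White glue bottle, diameter 56, 150 mm high, upright, to be left alone. Origin: centre of its underside.
- driver: Screwdriver lying to the left of the jig, to be left alone. Origin: in its middle, at its underside.
- tin: Steel tin, diameter 70, 70 mm high, upright, to be left alone. Origin: centre of its underside.

How it is judged (in metres and radians):
On the way, in this order (a step that is already met when the one before it is completed fails the run):
1. both offcuts lie in the bucket (horizontal distance between each of offcut_block, offcut_step and bucket below 0.085 m and height (world z) of each of offcut_block, offcut_step below 0.085 m), for 0.2 s.
2. the glue joint is shut and square while the jaw holds it with a light steady push of 7 to 14 N for one second (value of joint strip_back below 0.0015 m and angle between the x axis of front_edge and the x axis of jig, either way round below 0.035 rad and contact force between jaw and strip_front between 7 and 14 N), for 1 s.
At the end, for the whole second after the job is handed in: Both offcuts lie at rest in the bucket; the glue joint is shut (gap under 1.5 mm), the glue-up is square to the jig within 0.035 rad, and the jaw stands snug on its back edge (gap under 2.5 mm) (all of step 1 and value of joint strip_back below 0.0015 m and angle between the x axis of front_edge and the x axis of jig, either way round below 0.035 rad and x of back_edge in the frame of jaw_face below 0.0025 m and linear speed of each of offcut_block, offcut_step, strip_front below 0.02 m/s); the robot touches nothing.
It fails at once if the jaw squeezes the glue-up with more than 20 N (contact force between jaw and strip_front above 20 N).
It fails at once if the fingers press on the glue-up with more than 20 N (contact force between the fingers and strip_front above 20 N).
It fails at once if a bystander (glue bottle, screwdriver, tin) is moved by more than 30 mm (distance of any of glue, driver, tin from where it was at the start of the episode above 0.03 m).
It also fails if it takes over 70 s, if anything falls off the work surface, if the arm or the gripper's body presses on something with over 40 N, if the wrist force passes 120 N, or if a joint passes its speed limit or range.

## Working session

There is one attempt and no reset: what is moved stays moved. The work goes in short steps, Python scripts to look and compute and a shell command to move; the robot and the scene stay as the last step left them, time stands still between calls to the robot, and variables do not carry over. Pictures are saved under pics/ and viewed, at most 10 in all, crops included, and the job is handed in when it is done.

```bash
mkdir -p pics; ls
python3 - <<'E'
from plant import readout, viewer, order, bot
import cv2,numpy as np
for n in ["side","top"]:
    im=viewer.capture(n); cv2.imwrite(f"pics/{n}0.png",im[:,:,::-1])
    c=viewer.camera_info(n); print(n,{k:np.round(v,4).tolist() for k,v in c.items()})
c=viewer.camera_info("wrist");print({k:np.round(v,4).tolist() for k,v in c.items()})
print(readout.get_obs())
E
```

```text
pics
side {'fx': 430.8667, 'fy': 430.8667, 'cx': 322.8915, 'cy': 194.1382, 'D': [-0.0224, 0.0, 0.0, 0.0, 0.0], 'origin': [103.2999, 529.7455, 834.4831], 'rotation': [0.7115, -0.007, -2.4096]}
top {'fx': 445.6989, 'fy': 445.6989, 'cx': 323.7721, 'cy': 201.3922, 'D': [-0.0444, 0.0, 0.0, 0.0, 0.0], 'origin': [492.2648, 36.2449, 1189.7985], 'rotation': [0.0657, 0.0109, -1.596]}
{'fx': 331.0792, 'fy': 331.0792, 'cx': 326.4018, 'cy': 196.1708, 'D': [-0.0422, 0.0, 0.0, 0.0, 0.0], 'origin': [231.1344, -477.4934, 384.1409], 'rotation': [-0.2622, 0.0016, -1.2518]}
{'time': 0.1, 'joint_positions': array([-1.39802915e+00,  3.42631684e-01,  1.52491844e+00, -1.87479689e-05,
        1.27538060e+00, -1.45965167e-01]), 'dq': array([-6.63694767e-04, -1.99913212e-03, -2.93564634e-03, -7.89416675e-05,
       -2.87266466e-03,  4.85867497e-04]), 'tau': array([ 1.54604379e-03, -4.32004488e+01, -2.44694155e+01,  7.18600536e-02,
        5.26015169e-02, -5.27186035e-05]), 'tool_pos': array([ 164.50282745, -498.27749819,  291.62654599]), 'tcp_rot': array([-3.14026621e+00, -1.76880848e-04,  3.18737693e-01]), 'contact_force': array([-0.79993259,  0.11513751,  0.37014152]), 'moment': array([-0.06004861, -0.02574401, -0.02710964]), 'finger_force': 0.0, 'grip_width': 92.04144880269489}
```

View pics/top0.png

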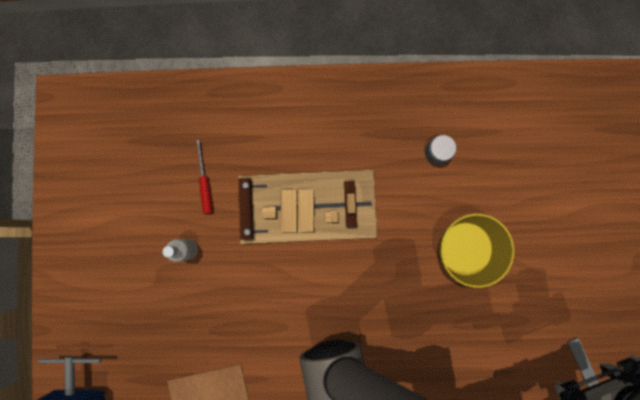

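View pics/side0.png

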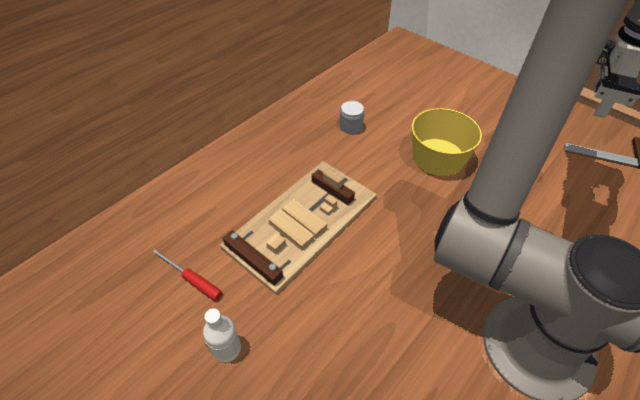

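Top view: jig across (238–376, 172–243) with the fence at the left (246,209), so the jig's x runs towards world +y. The jaw is at (350,204), the offcuts at (269,212) and (332,216), and the bucket at (477,250). Next I'll enlarge and cast rays.

```bash
cat > h.py <<'E'
from plant import readout, viewer, order, bot
import cv2,numpy as np
from scipy.spatial.transform import Rotation as R
def ray(c,uv):
    K=np.array([[c['fx'],0,c['cx']],[0,c['fy'],c['cy']],[0,0,1]])
    p=cv2.undistortPoints(np.array(uv,float).reshape(-1,1,2),K,np.array(c['D'])).reshape(-1,2)
    d=np.c_[p[:,0],-p[:,1],-np.ones(len(p))]
    return np.array(c['origin']),R.from_euler('xyz',c['rotation']).apply(d)
def onz(c,uv,z):
    o,d=ray(c,uv); return o+d*((z-o[2])/d[:,2])[:,None]
def proj(c,P):
    q=R.from_euler('xyz',c['rotation']).inv().apply(np.atleast_2d(P)-c['origin'])*[1,-1,-1]
    K=np.array([[c['fx'],0,c['cx']],[0,c['fy'],c['cy']],[0,0,1]])
    return cv2.projectPoints(q,np.zeros(3),np.zeros(3),K,np.array(c['D']))[0].reshape(-1,2)
def st():
    s=readout.get_obs(); print('t %.2f'%s['time'],'pos',np.round(s['tool_pos'],1),'rot',np.round(s['tcp_rot'],3),'F',np.round(s['contact_force'],1),'w %.1f ff %.1f'%(s['grip_width'],s['finger_force'])); return s
E
python3 - <<'E'
from h import *
im=cv2.imread("pics/top0.png"); 
cv2.imwrite("pics/top0c.png",cv2.resize(im[165:250,230:385],None,fx=5,fy=5,interpolation=cv2.INTER_CUBIC))
c=viewer.camera_info("top")
for n,uv,z in [("jigTL",(239,175),18),("jigBL",(241,243),18),("jigTR",(373,171),18),("jigBR",(376,237),18),("jaw",(350,204),48),("block",(269,212),43),("step",(332,216),40),("bucketrim",(477,250),100),("glue",(168,251),150),("tin",(443,148),70),("fence",(246,209),48)]:
    print(n,onz(c,[uv],z)[0].round(1))
E
```

```text
jigTL [645.7 270.4  18. ]
jigBL [465.7 267.4  18. ]
jigTR [646.8 -85.1  18. ]
jigBR [472.6 -87.4  18. ]
jaw [559.2 -20.3  48. ]
block [544.2 188.8  43. ]
step [529.9  26.6  40. ]
bucketrim [ 435.8 -324.2  100. ]
glue [453.9 413.9 150. ]
tin [ 694.3 -259.6   70. ]
fence [553.2 247.4  48. ]
```

View pics/top0c.png

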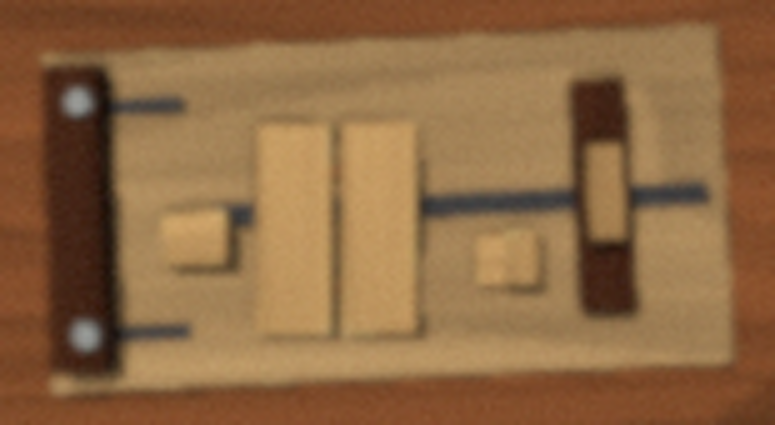

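Enlarged: fence with two bolts at left, stepped offcut right of the strips at crop (508,260), block left at (200,238). The glue-up is askew by only a little and the joint gap shows at x≈337. The arm goes over the jig for a near look.

```bash
R="x"; python3 -m creep '0.022 0.033 0 0 0 0.074 100;0.022 0.033 0 0 0 0.074 100;0.022 0.033 0 0 0 0.074 100;0.022 0.033 0 0 0 0.074 100;0.022 0.033 0 0 0 0.074 100;0.022 0.033 0 0 0 0.074 100;0.022 0.033 0 0 0 0.074 100;0.022 0.033 0 0 0 0.074 100'
python3 -m creep '0.022 0.033 0 0 0 0.074 100;0.022 0.033 0 0 0 0.074 100;0.022 0.033 0 0 0 0.074 100;0.022 0.033 0 0 0 0.074 100;0.022 0.033 0 0 0 0.074 100;0.022 0.033 0 0 0 0.074 100;0.022 0.033 0 0 0 0.074 100;0.022 0.033 0 0 0 0.074 100'
python3 -m creep '0.022 0.033 0 0 0 0.074 100;0 0 0 0 0 0 100;0 0 0 0 0 0 100;0 0 0 0 0 0 100'
python3 - <<'E'
from h import *
s=st();im=viewer.capture("wrist");c=viewer.camera_info("wrist"); cv2.imwrite("pics/w1.png",im[:,:,::-1]); print(c['origin'],c['rotation'])
import pickle;pickle.dump(c,open('w1.pkl','wb'))
E
```

```text
time: 0.77
tool_pos: [341.1, -232.7, 292.1]
tcp_rot: [-3.141, -0.0, 0.914]
contact_force: [0.4, -0.5, 0.4]
grip_width: 91.6
finger_force: 0.0
time: 1.43
tool_pos: [517.1, 31.5, 292.0]
tcp_rot: [-3.141, 0.0, 1.507]
contact_force: [0.5, -1.5, 0.2]
grip_width: 91.8
finger_force: 0.0
time: 1.77
tool_pos: [538.1, 62.4, 291.6]
tcp_rot: [-3.14, 0.0, 1.577]
contact_force: [-0.2, -0.3, 0.2]
grip_width: 91.7
finger_force: 0.0
t 1.77 pos [538.1  62.4 291.6] rot [-3.14   0.     1.577] F [-0.2 -0.3  0.2] w 91.7 ff 0.0
[538.39702866 130.40543127 384.37998582] [-0.26208456  0.00170664  0.00519794]
```

View pics/w1.png

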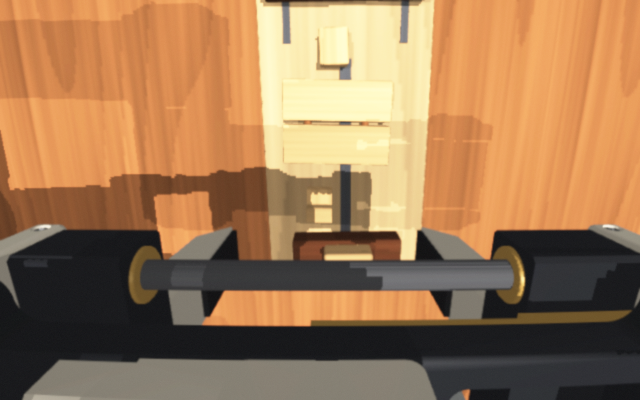

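Wrist view: block at (333,45) in the light, stepped offcut at (320,207) in shadow, strips in between, jaw at (347,245). I'll enlarge both offcuts.

Run:
```python
from h import *
im=cv2.imread("pics/w1.png")
f=lambda a:cv2.resize(a,None,fx=5,fy=5,interpolation=cv2.INTER_CUBIC)
a=f(im[0:110,280:360]);b=f(im[155:265,280:360]); b=(255*(b/255.)**.8).astype('uint8')
cv2.imwrite("pics/w1c.png",np.hstack([a,b]))
```

```text
(no output)
```

View pics/w1c.png

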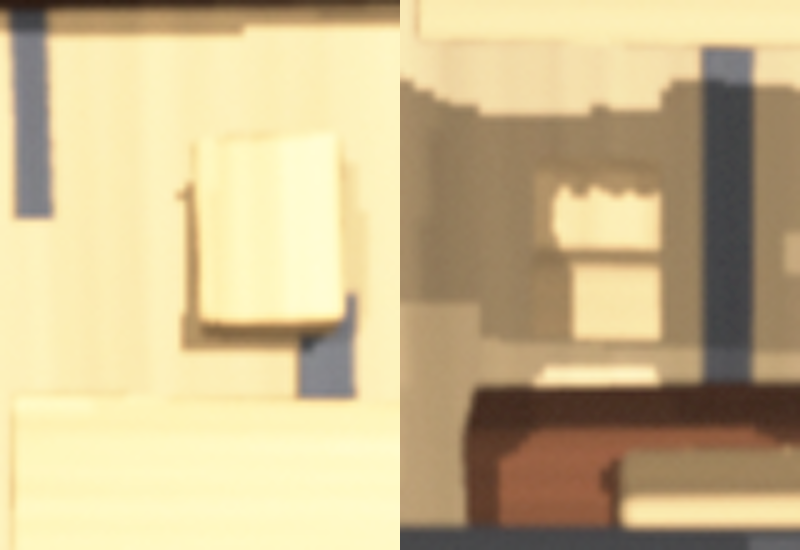

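```bash
cat >> h.py <<'E'
import pickle
E
python3 - <<'E'
from h import *
c=pickle.load(open('w1.pkl','rb'))
A=lambda l:[(280+x/5,y/5) for x,y in l]; B=lambda l:[(280+(x-400)/5,155+y/5) for x,y in l]
p=onz(c,A([(194,138),(338,133),(345,322),(203,325)]),43);print(p.round(1),p.mean(0))
p=onz(c,B([(535,262),(662,260),(662,340),(535,340)]),48);print(p.round(1),p.mean(0))
p=onz(c,B([(535,170),(662,170)]),34);print(p.round(1))
p=onz(c,[(263,130),(430,130),(268,200),(422,200)],18);print('bed edges',p.round(1))
t=viewer.camera_info("top");T=lambda l:[(230+x/5,165+y/5) for x,y in l]
print(onz(t,T([(163,212),(230,208),(233,266),(172,268)]),43).mean(0))
p=onz(t,T([(507,235),(540,233),(540,287),(510,287)]),48);print(p.round(1),p.mean(0))
E
```

```text
[[530.2 204.4  43. ]
 [557.5 205.4  43. ]
 [559.5 171.4  43. ]
 [532.  170.7  43. ]] [544.81224096 187.94246284  43.        ]
[[517.8  27.7  48. ]
 [544.7  28.3  48. ]
 [544.9  10.3  48. ]
 [517.6  10.2  48. ]] [531.23636259  19.12561489  48.        ]
[[517.1  44.4  34. ]
 [544.8  44.5  34. ]]
bed edges [[468.7 106.5  18. ]
 [651.1 107.6  18. ]
 [471.1  27.2  18. ]
 [648.5  28.2  18. ]]
[542.38751415 186.53313104  43.        ]
[[539.9  28.   48. ]
 [540.5  11.   48. ]
 [512.9  11.8  48. ]
 [513.3  27.1  48. ]] [526.63873576  19.46442014  48.        ]
```

```bash
python3 -m creep '0.0016 0.0313 -0.01 0 0 0.011 100;0.0016 0.0313 -0.01 0 0 0.011 100;0.0016 0.0313 -0.01 0 0 0.011 100;0.0016 0.0313 -0.01 0 0 0.011 100;0 0 -0.041 0 0 0 100;0 0 -0.041 0 0 0 100;0 0 -0.041 0 0 0 100;0 0 -0.038 0 0 0 100' && python3 -m creep '0 0 0 0 0 0 100;0 0 0 0 0 0 100;0 0 0 0 0 0 100'
```

```text
time: 2.48
tool_pos: [544.4, 186.2, 89.8]
tcp_rot: [3.141, 0.0, 1.619]
contact_force: [1.1, 0.1, -0.1]
grip_width: 91.8
finger_force: 0.0
time: 2.73
tool_pos: [545.4, 186.7, 92.6]
tcp_rot: [3.141, -0.0, 1.619]
contact_force: [-0.3, -0.7, 0.3]
grip_width: 91.6
finger_force: 0.0
```

```bash
python3 -m creep '0 0.001 -0.0055 0 0 0 60;0 0 0 0 0 0 0;0 0 0 0 0 0 0;0 0 0 0 0 0 0;0 0 0 0 0 0 0;0 0 0 0 0 0 0;0 0 0 0 0 0 0;0 0 0 0 0 0 0'; python3 -m creep '0 0 0 0 0 0 0;0 0 0 0 0 0 0;0 0 0 0 0 0 0'
```

```text
time: 3.4
tool_pos: [545.0, 188.7, 85.8]
tcp_rot: [3.141, 0.0, 1.621]
contact_force: [0.9, 0.3, -0.4]
grip_width: 42.9
finger_force: 0.0
time: 3.65
tool_pos: [545.0, 188.7, 85.7]
tcp_rot: [-3.142, 0.0, 1.621]
contact_force: [-0.5, -0.4, 0.1]
grip_width: 27.6
finger_force: 30.0
```

```bash
python3 -m creep '0 0 0.04 0 0 0 0;0 0 0.04 0 0 0 0;0 0 0.04 0 0 0 0;-0.0084 -0.0395 0 0 0 0 0;-0.0084 -0.0395 0 0 0 0 0;-0.0084 -0.0395 0 0 0 0 0;-0.0084 -0.0395 0 0 0 0 0;-0.0084 -0.0395 0 0 0 0 0'
python3 -m creep '-0.0084 -0.0395 0 0 0 0 0;-0.0084 -0.0395 0 0 0 0 0;-0.0084 -0.0395 0 0 0 0 0;-0.0084 -0.0395 0 0 0 0 0;-0.0084 -0.0395 0 0 0 0 0;-0.0084 -0.0395 0 0 0 0 0;-0.0084 -0.0395 0 0 0 0 0;-0.0084 -0.0395 0 0 0 0 0'
python3 -m creep '0 0 -0.02 0 0 0 0;0 0 0 0 0 0 0;0 0 0 0 0 0 0'
```

```text
time: 4.32
tool_pos: [502.2, -10.3, 205.9]
tcp_rot: [3.141, 0.0, 1.621]
contact_force: [0.5, 0.4, -0.6]
grip_width: 27.7
finger_force: 30.0
time: 4.98
tool_pos: [434.9, -326.7, 205.8]
tcp_rot: [3.141, -0.0, 1.621]
contact_force: [1.8, 0.7, 0.7]
grip_width: 27.9
finger_force: 30.0
time: 5.23
tool_pos: [435.0, -324.2, 184.8]
tcp_rot: [-3.139, -0.003, 1.62]
contact_force: [-0.5, 1.2, 0.0]
grip_width: 27.8
finger_force: 30.0
```

Down into the bucket and release.

```bash
python3 -m creep '0 0 -0.03 0 0 0 0;0 0 -0.028 0 0 0 0;0 0 0 0 0 0 0;0 0 0 0 0 0 55;0 0 0 0 0 0 55;0 0 0 0 0 0 55;0 0 0 0 0 0 55;0 0 0 0 0 0 55'
python3 -m creep '0 0 0.04 0 0 0 60;0 0 0.04 0 0 0 60;0 0 0 0 0 0 60;0 0 0 0 0 0 60'
python3 - <<'E'
from h import *
im=viewer.capture("top"); cv2.imwrite("pics/top1.png",im[:,:,::-1]); print(cv2.imwrite("pics/top1c.png",cv2.resize(im[165:300,230:530,::-1],None,fx=2.6,fy=2.6,interpolation=cv2.INTER_CUBIC)))
E
```

```text
time: 5.9
tool_pos: [436.3, -325.1, 129.1]
tcp_rot: [3.14, 0.002, 1.621]
contact_force: [-1.1, 0.0, -0.2]
grip_width: 49.8
finger_force: 0.0
time: 6.23
tool_pos: [436.7, -325.7, 210.8]
tcp_rot: [3.137, 0.005, 1.621]
contact_force: [-0.0, 0.5, -0.3]
grip_width: 55.2
finger_force: 0.0
True
```

View pics/top1c.png

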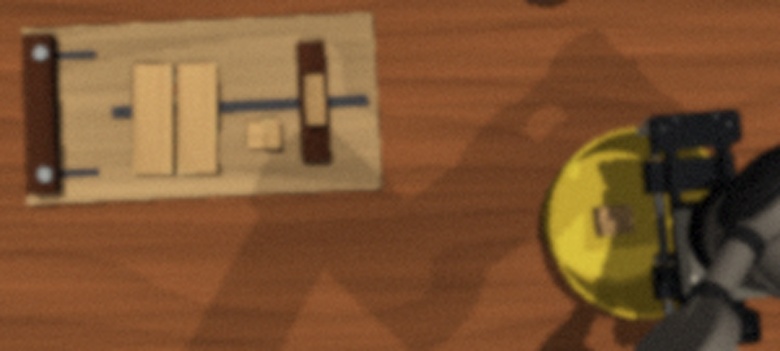

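The block lies in the bucket at (610,220) in the crop. Next the stepped offcut.

```bash
python3 -m creep '0.0105 0.0393 0 0 0 -0.0045 75;0.0105 0.0393 0 0 0 -0.0045 75;0.0105 0.0393 0 0 0 -0.0045 75;0.0105 0.0393 0 0 0 -0.0045 75;0.0105 0.0393 0 0 0 -0.0045 75;0.0105 0.0393 0 0 0 -0.0045 75;0.0105 0.0393 0 0 0 -0.0045 75;0.0105 0.0393 0 0 0 -0.0045 75'
python3 -m creep '0.0105 0.0393 0 0 0 -0.0045 75;0 0 0 0 0 0 75;0 0 -0.035 0 0 0 75;0 0 -0.035 0 0 0 75;0 0 -0.03 0 0 0 75;0 0 0 0 0 0 75;0 0 0 0 0 0 75;0 0 0 0 0 0 75'
```

```text
time: 6.95
tool_pos: [519.2, -8.4, 206.5]
tcp_rot: [-3.139, -0.0, 1.584]
contact_force: [0.3, -0.2, -0.2]
grip_width: 69.0
finger_force: 0.0
time: 7.62
tool_pos: [530.8, 28.5, 108.7]
tcp_rot: [3.141, 0.0, 1.58]
contact_force: [-0.1, -0.0, -0.3]
grip_width: 68.7
finger_force: 0.0
```

```bash
python3 -m creep '0 0 -0.0225 0 0 0 60;0 0 0 0 0 0 0;0 0 0 0 0 0 0;0 0 0 0 0 0 0;0 0 0 0 0 0 0;0 0 0 0 0 0 0;0 0 0 0 0 0 0;0 0 0 0 0 0 0'; python3 -m creep '0 0 0 0 0 0 0;0 0 0 0 0 0 0'
```

```text
time: 8.28
tool_pos: [530.7, 28.8, 86.1]
tcp_rot: [3.14, 0.0, 1.58]
contact_force: [0.1, 0.3, 5.0]
grip_width: 27.9
finger_force: 30.0
time: 8.45
tool_pos: [530.6, 28.8, 86.1]
tcp_rot: [3.14, 0.0, 1.581]
contact_force: [-1.3, 0.0, 6.3]
grip_width: 27.9
finger_force: 30.0
```

```bash
python3 -m creep '0 0 0.04 0 0 0 0;0 0 0.04 0 0 0 0;0 0 0.04 0 0 0 0;-0.0094 -0.037 0 0 0 0 0;-0.0094 -0.037 0 0 0 0 0;-0.0094 -0.037 0 0 0 0 0;-0.0094 -0.037 0 0 0 0 0;-0.0094 -0.037 0 0 0 0 0'
python3 -m creep '-0.0094 -0.037 0 0 0 0 0;-0.0094 -0.037 0 0 0 0 0;-0.0094 -0.037 0 0 0 0 0;-0.0094 -0.037 0 0 0 0 0;-0.0094 -0.037 0 0 0 0 0;0 0 0 0 0 0 0;0 0 -0.035 0 0 0 0;0 0 -0.04 0 0 0 0'
python3 -m creep '0 0 0 0 0 0 0;0 0 0 0 0 0 0;0 0 0 0 0 0 50;0 0 0 0 0 0 50;0 0 0 0 0 0 50;0 0 0 0 0 0 50;0 0 0.04 0 0 0 50;0 0 0.04 0 0 0 50'
python3 -m creep '0.006 0.041 0 0 0 0 50;0.006 0.041 0 0 0 0 50;0.006 0.041 0 0 0 0 50;0.006 0.041 0 0 0 0 50;0 0 0 0 0 0 50;0 0 0 0 0 0 50;0 0 0 0 0 0 50'
python3 - <<'E'
from h import *
im=viewer.capture("top"); cv2.imwrite("pics/top2.png",im[:,:,::-1]); print(cv2.imwrite("pics/top2c.png",cv2.resize(im[165:300,230:530,::-1],None,fx=2.6,fy=2.6,interpolation=cv2.INTER_CUBIC)))
E
```

```text
time: 9.12
tool_pos: [482.5, -157.5, 205.5]
tcp_rot: [3.141, 0.0, 1.581]
contact_force: [1.3, 0.2, -0.1]
grip_width: 27.7
finger_force: 30.0
time: 9.78
tool_pos: [437.2, -343.0, 131.9]
tcp_rot: [3.136, 0.005, 1.578]
contact_force: [1.0, 0.4, -0.6]
grip_width: 28.0
finger_force: 30.0
time: 10.45
tool_pos: [435.5, -340.2, 210.1]
tcp_rot: [-3.138, -0.003, 1.58]
contact_force: [1.5, -1.7, 0.7]
grip_width: 46.2
finger_force: 0.0
time: 11.03
tool_pos: [460.7, -177.5, 211.1]
tcp_rot: [3.14, 0.001, 1.581]
contact_force: [0.4, -0.5, 0.0]
grip_width: 45.8
finger_force: 0.0
True
```

View pics/top2c.png

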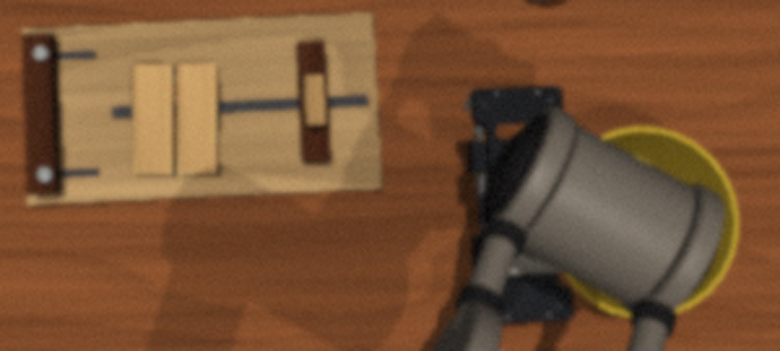

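The jig is clear, but the arm hides the bucket. I'll move behind the jaw with the fingers shut and check the bucket on the way.

```bash
python3 -m creep '0.025 0.0245 0 0 0 0 0;0.025 0.0245 0 0 0 0 0;0.025 0.0245 0 0 0 0 0;0.0245 0.024 0 0 0 0 0;0 0 -0.04 0 0 0 0;0 0 -0.04 0 0 0 0;0 0 -0.03 0 0 0 0;0 0 0 0 0 0 0'
python3 -m creep '0 0 0 0 0 0 0;0 0 0 0 0 0 0;0 0 0 0 0 0 0;0 0 0 0 0 0 0'
python3 - <<'E'
from h import *
a=viewer.capture("side")[:,:,::-1]; b=viewer.capture("top")[:,:,::-1]; st()
cv2.imwrite("pics/s3.png",a);cv2.imwrite("pics/t3.png",b)
f=lambda m,k:cv2.resize(m,(400,int(400*m.shape[0]/m.shape[1])),interpolation=cv2.INTER_CUBIC)
l=f(a[100:250,280:490],0); r=f(b[165:300,320:530],0); h=min(len(l),len(r)); cv2.imwrite("pics/c3.png",np.hstack([l[:h],r[:h]]))
t=viewer.camera_info("top");T=lambda l:[(230+x/5,165+y/5) for x,y in l]
print(onz(t,T([(626,80),(635,312),(571,80),(585,314)]),48).round(1))
E
```

```text
time: 11.75
tool_pos: [556.6, -80.4, 94.2]
tcp_rot: [-3.131, -0.003, 1.578]
contact_force: [-1.4, -0.2, -0.6]
grip_width: 1.0
finger_force: 0.0
time: 12.08
tool_pos: [560.9, -80.4, 102.5]
tcp_rot: [3.137, 0.001, 1.58]
contact_force: [0.3, 0.3, -0.3]
grip_width: 0.4
finger_force: 0.0
t 12.18 pos [560.5 -80.  101.9] rot [3.139e+00 1.000e-03 1.580e+00] F [ 0.1  0.1 -0.4] w 0.6 ff 0.0
[[618.2 -35.4  48. ]
 [498.9 -36.4  48. ]
 [618.9  -7.1  48. ]
 [498.5 -10.9  48. ]]
```

View pics/c3.png

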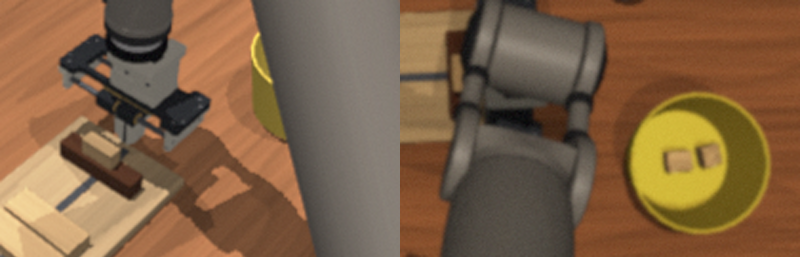

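Both offcuts lie in the bucket at crop (678,160) and (709,155). Lower 11 mm and come up to the jaw.

```bash
python3 -m creep '0 0 -0.011 0 0 0 0;0 0.007 0 0 0 0 0;0 0.007 0 0 0 0 0;0 0.007 0 0 0 0 0;0 0.003 0 0 0 0 0;0 0 0 0 0 0 0'
python3 -m creep '0 0.004 0 0 0 0 0;0 0 0 0 0 0 0;0 0 0 0 0 0 0'
python3 -m creep '0 0.004 0 0 0 0 0;0 0 0 0 0 0 0;0 0 0 0 0 0 0'
python3 -m creep '0 0.004 0 0 0 0 0;0 0 0 0 0 0 0;0 0 0 0 0 0 0'
```

```text
time: 12.68
tool_pos: [559.8, -54.4, 89.3]
tcp_rot: [-3.142, -0.0, 1.582]
contact_force: [-0.2, 0.1, -0.0]
grip_width: 0.6
finger_force: 0.0
time: 12.93
tool_pos: [559.8, -51.5, 89.3]
tcp_rot: [3.141, 0.0, 1.581]
contact_force: [0.3, 0.1, 0.3]
grip_width: 0.6
finger_force: 0.0
time: 13.18
tool_pos: [559.8, -47.6, 89.3]
tcp_rot: [3.141, 0.0, 1.58]
contact_force: [-0.2, -0.4, 0.1]
grip_width: 0.3
finger_force: 0.0
time: 13.43
tool_pos: [559.8, -43.5, 89.3]
tcp_rot: [3.141, -0.0, 1.58]
contact_force: [-0.3, 0.5, 0.3]
grip_width: 0.4
finger_force: 0.0
```

```bash
python3 -m creep '0 0.003 0 0 0 0 0;0 0.003 0 0 0 0 0;0 0.003 0 0 0 0 0;0 0.003 0 0 0 0 0'
python3 -m creep '0 0.004 0 0 0 0 0;0 0.004 0 0 0 0 0;0 0.004 0 0 0 0 0;0 0.004 0 0 0 0 0;0 0.004 0 0 0 0 0;0 0.004 0 0 0 0 0;0 0.004 0 0 0 0 0;0 0.004 0 0 0 0 0'
python3 - <<'E'
from h import *
t=viewer.camera_info("top");T=lambda l:[(230+x/5,165+y/5) for x,y in l]
print(onz(t,T([(418,122),(421,333),(253,122),(258,333),(108,66),(119,372)]),np.array(40)).round(1))
E
```

```text
time: 13.77
tool_pos: [559.6, -31.4, 89.2]
tcp_rot: [-3.141, 0.0, 1.58]
contact_force: [-0.5, -2.0, 0.9]
grip_width: 0.4
finger_force: 1.1
time: 14.43
tool_pos: [559.7, 0.8, 89.2]
tcp_rot: [-3.141, -0.0, 1.58]
contact_force: [-1.7, -2.2, 0.1]
grip_width: 0.3
finger_force: 1.1
[[600.   72.4  40. ]
 [490.9  73.5  40. ]
 [602.3 158.1  40. ]
 [493.  157.6  40. ]
 [633.5 233.1  40. ]
 [474.7 229.8  40. ]]
```

```bash
python3 -m creep '0 0.004 0 0 0 0 0;0 0.004 0 0 0 0 0;0 0.004 0 0 0 0 0;0 0.004 0 0 0 0 0;0 0.004 0 0 0 0 0;0 0.002 0 0 0 0 0;0 0.002 0 0 0 0 0;0 0.002 0 0 0 0 0'
python3 -m creep '0 0.002 0 0 0 0 0;0 0.002 0 0 0 0 0;0 0.002 0 0 0 0 0;0 0.002 0 0 0 0 0;0 0.002 0 0 0 0 0;0 0.002 0 0 0 0 0;0 0.002 0 0 0 0 0;0 0.002 0 0 0 0 0'
python3 -m creep '0 0.004 0 0 0 0 0;0 0.004 0 0 0 0 0;0 0.004 0 0 0 0 0;0 0.004 0 0 0 0 0;0 0.004 0 0 0 0 0;0 0.004 0 0 0 0 0;0 0.004 0 0 0 0 0;0 0.004 0 0 0 0 0'
```

```text
time: 15.1
tool_pos: [559.7, 26.5, 89.2]
tcp_rot: [-3.142, 0.0, 1.58]
contact_force: [-1.3, -2.2, -1.1]
grip_width: 0.7
finger_force: 1.0
time: 15.77
tool_pos: [559.6, 42.5, 89.2]
tcp_rot: [-3.141, 0.0, 1.58]
contact_force: [-1.6, -2.8, 0.1]
grip_width: 0.8
finger_force: 1.5
time: 16.43
tool_pos: [559.7, 74.8, 89.2]
tcp_rot: [-3.142, -0.0, 1.58]
contact_force: [-2.3, -2.6, 0.6]
grip_width: 0.3
finger_force: 1.4
```

```bash
python3 -m creep '0 0.003 0 0 0 0 0;0 0.003 0 0 0 0 0;0 0.003 0 0 0 0 0;0 0.003 0 0 0 0 0;0 0.003 0 0 0 0 0;0 0.003 0 0 0 0 0;0 0.002 0 0 0 0 0;0 0.001 0 0 0 0 0'
for i in 1 2 3; do python3 -m creep '0 0.001 0 0 0 0 0;0 0.001 0 0 0 0 0;0 0.001 0 0 0 0 0;0 0.001 0 0 0 0 0' | egrep 'pos|force'; done
```

```text
time: 17.1
tool_pos: [559.8, 95.7, 89.2]
tcp_rot: [3.142, -0.0, 1.581]
contact_force: [-2.3, -3.0, -0.8]
grip_width: 0.5
finger_force: 1.4
tool_pos: [559.7, 99.4, 89.2]
contact_force: [-3.0, -3.0, 0.2]
finger_force: 1.4
tool_pos: [559.8, 103.4, 89.2]
contact_force: [-2.5, -2.9, 0.7]
finger_force: 1.4
tool_pos: [559.8, 107.4, 89.2]
contact_force: [-3.3, -2.6, -0.5]
finger_force: 1.4
```

```bash
python3 -m creep '0 0.001 0 0 0 0 0;0 0.001 0 0 0 0 0;0 0.001 0 0 0 0 0' | egrep 'pos|force'
python3 -m creep '0 0.001 0 0 0 0 0;0 0.001 0 0 0 0 0;0 0.001 0 0 0 0 0' | egrep 'pos|force'
python3 -m creep '0 0.001 0 0 0 0 0;0 0.001 0 0 0 0 0' | egrep 'pos|force'
python3 - <<'E'
from h import *
b=viewer.capture("top")[:,:,::-1]; st(); cv2.imwrite("pics/t4.png",b)
cv2.imwrite("pics/t4c.png",cv2.resize(b[165:250,230:385],None,fx=5,fy=5,interpolation=cv2.INTER_CUBIC))
E
```

```text
tool_pos: [559.8, 110.4, 89.2]
contact_force: [-3.4, -3.1, -0.6]
finger_force: 1.4
tool_pos: [559.7, 113.3, 89.2]
contact_force: [-2.6, -5.1, -0.8]
finger_force: 2.3
tool_pos: [559.7, 115.1, 89.2]
contact_force: [-3.0, -5.0, 0.4]
finger_force: 2.3
t 18.82 pos [559.7 115.3  89.2] rot [-3.141  0.     1.58 ] F [-1.  -4.4  0.1] w 0.2 ff 2.2
```

View pics/t4c.png

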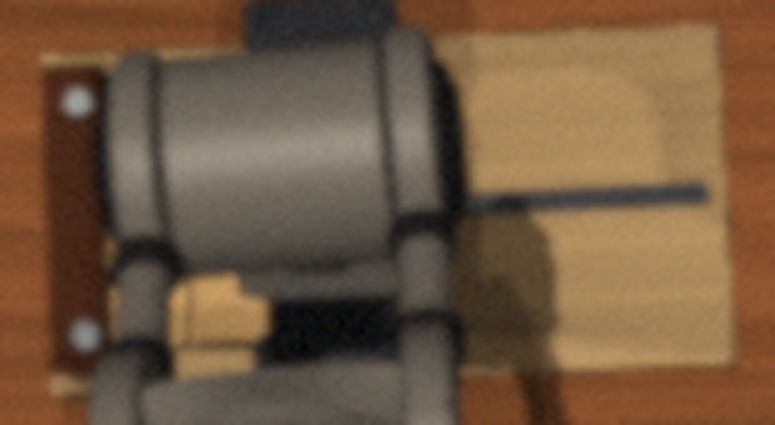

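The force step to about 5 N means the strips have reached the fence and the joint is closing. On slowly.

```bash
for i in 1 2 3 4 5; do python3 -m creep '0 0.0005 0 0 0 0 0;0 0.0005 0 0 0 0 0' | egrep 'pos|force' | tr '\n' ' ';echo; done
```

```text
tool_pos: [559.7, 116.1, 89.3] contact_force: [-3.6, -4.6, -0.3] finger_force: 2.3 
tool_pos: [559.7, 117.0, 89.2] contact_force: [-3.4, -6.3, 2.0] finger_force: 3.5 
tool_pos: [559.7, 117.7, 89.2] contact_force: [-2.5, -6.4, 1.5] finger_force: 3.5 
tool_pos: [559.7, 118.7, 89.2] contact_force: [-2.7, -6.7, 1.2] finger_force: 3.5 
tool_pos: [559.6, 119.5, 89.2] contact_force: [-2.0, -10.8, 1.1] finger_force: 5.1
```

The rise to about 11 N suggests the hard stop, so I'll hold and read.

```bash
for i in 1 2; do python3 -m creep '0 0 0 0 0 0 0;0 0 0 0 0 0 0' | egrep 'pos|force' | tr '\n' ' ';echo; done;  python3 -m creep '0 0.0002 0 0 0 0 0;0 0 0 0 0 0 0;0 0 0 0 0 0 0' | egrep 'pos|force' | tr '\n' ' '
```

```text
tool_pos: [559.6, 119.5, 89.2] contact_force: [-2.8, -7.2, 1.4] finger_force: 3.8 
tool_pos: [559.6, 119.5, 89.3] contact_force: [-3.6, -7.7, 1.1] finger_force: 3.8 
tool_pos: [559.7, 119.5, 89.3] contact_force: [-3.2, -8.6, 0.7] finger_force: 4.2
```

```bash
for i in 1 2; do python3 -m creep '0 0.0003 0 0 0 0 0;0 0 0 0 0 0 0;0 0 0 0 0 0 0' | egrep 'pos|force' | tr '\n' ' ';echo; done
```

```text
tool_pos: [559.6, 119.6, 89.2] contact_force: [-3.1, -9.0, 0.1] finger_force: 4.9 
tool_pos: [559.7, 119.6, 89.3] contact_force: [-3.9, -11.1, 1.9] finger_force: 5.5
```

```bash
python3 -m creep '0 0.0001 0 0 0 0 0;0 0 0 0 0 0 0;0 0 0 0 0 0 0' | egrep 'pos|force' | tr '\n' ' ';echo; for i in 1 2 3 4 5; do python3 -m creep '0 0 0 0 0 0 0;0 0 0 0 0 0 0;0 0 0 0 0 0 0;0 0 0 0 0 0 0;0 0 0 0 0 0 0;0 0 0 0 0 0 0;0 0 0 0 0 0 0;0 0 0 0 0 0 0' | egrep 'time|pos|force' | tr '\n' ' ';echo; done
```

```text
tool_pos: [559.6, 119.6, 89.2] contact_force: [-3.7, -11.4, 0.5] finger_force: 5.7 
time: 21.65 tool_pos: [559.7, 119.6, 89.2] contact_force: [-3.2, -11.2, 1.6] finger_force: 5.7 
time: 22.32 tool_pos: [559.7, 119.6, 89.3] contact_force: [-3.5, -10.5, 1.0] finger_force: 5.7 
time: 22.98 tool_pos: [559.7, 119.6, 89.3] contact_force: [-3.1, -11.6, 1.8] finger_force: 5.7 
time: 23.65 tool_pos: [559.6, 119.6, 89.2] contact_force: [-3.2, -11.2, 1.2] finger_force: 5.7 
time: 24.32 tool_pos: [559.6, 119.6, 89.2] contact_force: [-2.8, -11.7, 0.5] finger_force: 5.7
```

Held 3.3 s at about 11.3 N on the tool, so about 9.3 N on the wood. I'll add a shade more for two seconds to centre on 10 N, then back off.

```bash
python3 -m creep '0 0.0002 0 0 0 0 0;0 0 0 0 0 0 0;0 0 0 0 0 0 0' | egrep 'pos|force' | tr '\n' ' ';echo; for i in 1 2 3; do python3 -m creep '0 0 0 0 0 0 0;0 0 0 0 0 0 0;0 0 0 0 0 0 0;0 0 0 0 0 0 0;0 0 0 0 0 0 0;0 0 0 0 0 0 0;0 0 0 0 0 0 0;0 0 0 0 0 0 0' | egrep 'time|pos|force' | tr '\n' ' ';echo; done
python3 -m creep '0 -0.001 0 0 0 0 0;0 -0.001 0 0 0 0 0;0 -0.002 0 0 0 0 0;0 -0.004 0 0 0 0 0;0 -0.01 0 0 0 0 0;0 -0.015 0 0 0 0 0;0 -0.015 0 0 0 0 0;0 0 0 0 0 0 0'
python3 -m creep '0 -0.02 0.02 0 0 0 0;0 -0.02 0.04 0 0 0 0;0 -0.02 0.04 0 0 0 0;0 -0.04 0 0 0 0 0;0 -0.04 0 0 0 0 0;0 -0.04 0 0 0 0 0;0 0 0 0 0 0 0;0 0 0 0 0 0 0'
python3 - <<'E'
from h import *
b=viewer.capture("top")[:,:,::-1]; st(); cv2.imwrite("pics/t5.png",b)
cv2.imwrite("pics/t5c.png",cv2.resize(b[165:250,230:385],None,fx=5,fy=5,interpolation=cv2.INTER_CUBIC))
E
```

```text
tool_pos: [559.7, 119.7, 89.3] contact_force: [-3.2, -11.7, 1.5] finger_force: 6.1 
time: 25.23 tool_pos: [559.7, 119.7, 89.2] contact_force: [-3.3, -12.7, 2.1] finger_force: 6.1 
time: 25.9 tool_pos: [559.7, 119.7, 89.3] contact_force: [-3.4, -11.9, 1.3] finger_force: 6.1 
time: 26.57 tool_pos: [559.7, 119.7, 89.3] contact_force: [-3.2, -12.1, 1.9] finger_force: 6.1 
time: 27.23
tool_pos: [560.2, 71.0, 89.4]
tcp_rot: [3.141, 0.0, 1.578]
contact_force: [-0.2, -0.3, 0.5]
grip_width: 0.0
finger_force: 0.0
time: 27.9
tool_pos: [559.8, -105.9, 183.9]
tcp_rot: [3.141, -0.0, 1.576]
contact_force: [-0.4, 0.4, -0.9]
grip_width: 0.5
finger_force: 0.0
t 27.95 pos [ 559.7 -104.3  183.7] rot [ 3.141e+00 -1.000e-03  1.578e+00] F [ 0.3  0.6 -0.1] w 0.3 ff 0.0
```

View pics/t5c.png

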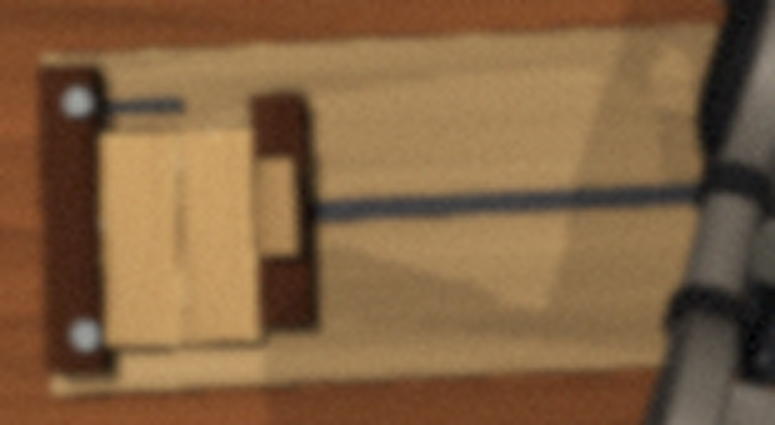

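The picture shows the joint shut (seam at x≈178), the glue-up square on the fence and the jaw snug against it at x≈255. The robot touches nothing, so I'm handing in.

```bash
python3 -c "
from plant import order; print(order.close_job())"
```

```text
the job is handed in; nothing more can be done
None
```

The job is handed in (the hand-in returned no verdict): both offcuts are in the bucket, the glue-up is shut and square against the fence at its hard stop after about 5 s held at an estimated 9–10 N on the wood, and the jaw is left snug with the arm clear.

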